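# Hold the drying-case lid at its mark over the wet gilding

### The arm

A 6-joint arm with a two-finger parallel gripper is mounted at the origin on the work surface. World frame = base frame: x ahead of the robot, y to its left, z up, the work surface at z = 0. Lengths are in m, angles in rad, forces in N, time in s.
With the tool pointing down it reaches from about 0.3 to 0.85 m from the base axis. Payload 4.2 kg.
Tool frame: the origin (TCP) lies on the centre line of the jaws, within the pads' length; the fingertips stand 8 mm ahead of it and the grasp point (between the pads) lies 11 mm behind it; z points along the fingers, y is the direction in which the jaws open and shut (so a half turn about z gives the same grasp; the last joint's range is limited). The gripper opens to 91 mm and grips with 3 to 60 N. Pads are 32 mm wide; open, the fingers measure 118 mm over their backs; the gripper's body (76 mm by 178 mm) begins 60 mm behind the grasp point.
Start: joints at [1.281, 0.32, 1.565, -0, 1.257, -0.02], TCP at [0.153, 0.554, 0.222] pointing down, gripper open.
Joint ranges: [-3.11, 3.11], [-0.84, 2.01], [0.21, 2.61], [-1.34, 4.49], [0.05, 2.63], [-2.56, 2.56]. Speed limits (rad/s): [2.57, 2.57, 3.14, 3.14, 3.14, 3.14].

### API

Orientations are given as a 3x3 rotation matrix whose columns are the frame's x, y, z axes.
In Python, from plant import telemetry, eyes, env gives the robot as it stands.
- The arm moves only by the shell command python3 -m inch 'ROWS' [FORCE]. ROWS is JSON, a list of rows, each a list of 3 entries, a list of its own where there are three numbers: the shift along the tool's x, y, z in m, then the turn, a rotation vector about the tool's x, y, z in rad, then the opening, from -1 (shut) to 1 (fully open), so that 0 is half open. A call has exactly 8 rows; each row is the pose to reach, as a shift and turn from the pose commanded when the call began, along the tool's axes at that moment; what a row does not reach only later rows make up. A row lasts 1/10 s, in which the tool goes at most 50 mm and 8.59 degrees, less where a joint would pass 70% of its speed; a pose out of reach is approached as far as the arm can. A call with a gripper value outside its range is refused whole. The fingers move at their own pace and stop on an object; FORCE is the grip in N (left out, the last holds). Time passes only in rows, so rows that repeat a pose let the fingers close, or fill a call up. It gives the time, the measured TCP pose, the force and the opening at its end, in the units of the state.
- telemetry.state(): the state, without advancing time (a new reading comes with each control period).
- eyes.camera(name): name is "scene" or "top" or "wrist"; returns a dict with "img" (480x640x3 uint8, red, green, blue), "intrinsics" (3x3 intrinsics, pixels), "k1" (the pictures are not rectified: a ray, as slopes to the right and down, at radius r is drawn at 1 + k1 r^2 times it, then the intrinsics apply), "view" (4x4, takes a point from world to camera coordinates). Camera axes: x right, y up, looking along -z (the intrinsics and any distortion apply to the point x, -y, -z); pixel columns grow to the right and rows downward; lengths in m; the calibration is good to about 2 mm. A picture is of the moment at which its call begins. There is no depth.
- env.close_job(): hands the job in, once; it reports no verdict.
The state is a dict: "t": time; "joints": joint angles; "joint_vel": joint speeds; "effort": joint torques, N m; "tool_pos": TCP position; "tcp_rot": TCP orientation; "wrist_force": force on the tool from outside, world axes, zero at the start; "torque": the same for the moment, N m; "finger_gap": finger opening in m.
Only numpy, scipy, OpenCV 4.12 (cv2) and the standard library are available. Lean on these libraries where they do the work, as an engineer would, in place of code of your own. Each camera call takes 0.05 s, during which the arm holds its last target. There are 200 camera calls.

### The job

Lift the glazed lid of the drying case over the freshly gilded figure up to the red clip on that lid's brass quadrant, and no wider, and finish while still holding it there with the gripper, steady, so that I can tighten its wing nut. The white primed figure's lid stays shut; do not touch the figures, shift the clips or disturb the jars and the brush.

Things in the scene. Friction and masses are not known exactly. Their poses are not given: they have to be found in the camera images.
- case: wooden drying case, fixed: 180 (x) x 440 (y) x 140 mm high, walls and floor 10 mm, split in the middle into a left (y > 0) and a right bay. Origin: centre of its underside; x points from the lift bars to the hinges (away from the robot), y left. The lids' common hinge line runs along y, 90 mm beyond the origin and 140 mm up; the bars lie 128 mm before it, 111 mm left and right
- left_lid (a joint): angle of the left bay's lid: 0 = shut and level, grows as the near edge is raised, stops at 1.35 rad. Dark wooden frame, 180 mm deep (hinge to near edge) x 218 mm wide x 14 mm thick, clear pane; about 0.34 kg (0.25 to 0.48), almost free on its hinge: let go, it falls shut from any angle
- left_bar (a point): middle of the left lid's round steel lift bar: 10 mm thick, 130 mm long, parallel to the hinge, 38 mm out from the lid's near edge on two 8 mm posts 110 mm apart; 33 mm free between bar and lid. In the lid's frame 218 mm before (-x) and 7 mm above the hinge line: 147 mm above the bench when shut. Axes turn with the lid and equal the case's when shut
- left_clip (a joint): angle at which the red index clip is set on the left lid's quadrant stay, measured as the lid angle is: the lid is at the clip when joint left_lid equals this value; set between 0.45 and 0.90 rad. It stays where it is set unless something shoves it
- left_clip_mark (a point): middle of the red clip (20 x 9 x 12 mm) on the outer rim of the slotted brass quadrant (24 mm wide arc, mean radius 130 mm about the hinge line, black line every 10 deg) on the case's left outer side; 151 mm from the hinge line. Axes turned about the hinge line by the clip's angle. With the lid at the clip, the lid's wing nut (130 mm from the hinge line) is right beside it
- right_lid (a joint): angle of the right bay's lid: 0 = shut and level, grows as the near edge is raised, stops at 1.35 rad. Dark wooden frame, 180 mm deep (hinge to near edge) x 218 mm wide x 14 mm thick, clear pane; about 0.34 kg (0.25 to 0.48), almost free on its hinge: let go, it falls shut from any angle
- right_bar (a point): middle of the right lid's round steel lift bar: 10 mm thick, 130 mm long, parallel to the hinge, 38 mm out from the lid's near edge on two 8 mm posts 110 mm apart; 33 mm free between bar and lid. In the lid's frame 218 mm before (-x) and 7 mm above the hinge line: 147 mm above the bench when shut. Axes turn with the lid and equal the case's when shut
- right_clip (a joint): angle at which the red index clip is set on the right lid's quadrant stay, measured as the lid angle is: the lid is at the clip when joint right_lid equals this value; set between 0.45 and 0.90 rad. It stays where it is set unless something shoves it
- right_clip_mark (a point): middle of the red clip (20 x 9 x 12 mm) on the outer rim of the slotted brass quadrant (24 mm wide arc, mean radius 130 mm about the hinge line, black line every 10 deg) on the case's right outer side; 151 mm from the hinge line. Axes turned about the hinge line by the clip's angle. With the lid at the clip, the lid's wing nut (130 mm from the hinge line) is right beside it
- gilded_figure: seated figure in fresh gold with brown face and red base, 110 mm tall, base 62 mm across, about 0.18 kg, standing loose in one of the two bays; origin at the centre of its underside, z up
- white_figure: the same figure in plain white primer, about 0.15 kg, standing in the other bay; origin at the centre of its underside
- teal_jar: closed jar of teal paint, 58 mm across, 70 mm tall, on the bench at the left of the case; origin at the centre of its underside
- black_jar: closed jar of black paint with a brass cap, 54 mm across, 66 mm tall, on the bench at the right of the case; origin at the centre of its underside
- brush: slim paint brush, 200 mm long, 11 mm thick, lying on the bench in front of the case; origin at its middle, underside

How it is judged:
By the outcome, as a careful person would: the job done as asked, in the order asked, and still so for the second after the job is handed in, while the arm keeps its last pose, push and grip.
It also fails if it takes over 35 s, if anything falls off the work surface, if the arm or the gripper's body presses on something with over 40 N, if the wrist force passes 120 N, or if a joint passes its speed limit or range.

## Working session

There is one attempt and no reset: what is moved stays moved. The work goes in short steps, Python scripts to look and compute and a shell command to move; the robot and the scene stay as the last step left them, time stands still between calls to the robot, and variables do not carry over. Pictures are saved under pics/ and viewed, about 8 in all and at most 12, crops included, and the job is handed in when it is done.

```bash
mkdir -p pics; ls; python3 - <<'E'
from plant import telemetry, eyes
import cv2, pickle
print(telemetry.state())
for n in("scene","top"):
    c=eyes.camera(n); cv2.imwrite(f"pics/{n}0.png",c["img"][:,:,::-1]); pickle.dump(c,open(f"{n}0.pkl","wb"))
    print(n,c["intrinsics"],c["k1"],c["view"])
E
```

```text
pics
{'t': 0.0, 'joints': array([ 1.28103305e+00,  3.20257270e-01,  1.56568817e+00, -7.09938467e-06,
        1.25740880e+00, -1.99696516e-02]), 'joint_vel': array([ 0.00236487, -0.000964  ,  0.00119739, -0.00055906, -0.00080288,
       -0.00100139]), 'effort': array([-3.00950465e-03, -4.12463737e+01, -2.31971580e+01,  7.25627365e-02,
        4.58649639e-02, -1.45558815e-04]), 'tool_pos': array([0.15309639, 0.55371988, 0.22113663]), 'tcp_rot': array([[-9.63826501e-01,  2.66529977e-01, -4.96857807e-04],
       [ 2.66530439e-01,  9.63825020e-01, -1.69007802e-03],
       [ 2.84275287e-05, -1.76136971e-03, -9.99998448e-01]]), 'wrist_force': array([ 0.22963128, -0.36039552,  0.02566631]), 'torque': array([-0.01552808, -0.00662793,  0.0044593 ]), 'finger_gap': 0.09121368632147199}
scene [[486.83324484   0.         314.87726162]
 [  0.         486.83324484 246.69028192]
 [  0.           0.           1.        ]] 0.019051710504269778 [[ 0.76601089 -0.64282572  0.00155272 -0.40319855]
 [ 0.57042505  0.68084572  0.45941742 -0.42566327]
 [-0.2963825  -0.35103303  0.88821913 -0.97410743]
 [ 0.          0.          0.          1.        ]]
top [[522.96111647   0.         314.4099355 ]
 [  0.         522.96111647 247.74564686]
 [  0.           0.           1.        ]] 0.010501391512785308 [[-1.62169922e-02 -9.99866538e-01 -1.97873726e-03  5.24618450e-02]
 [ 9.95565892e-01 -1.63305708e-02  9.26383673e-02 -5.97854176e-01]
 [-9.26583175e-02 -4.67647647e-04  9.95697855e-01 -1.38620572e+00]
 [ 0.00000000e+00  0.00000000e+00  0.00000000e+00  1.00000000e+00]]
```

View pics/scene0.png

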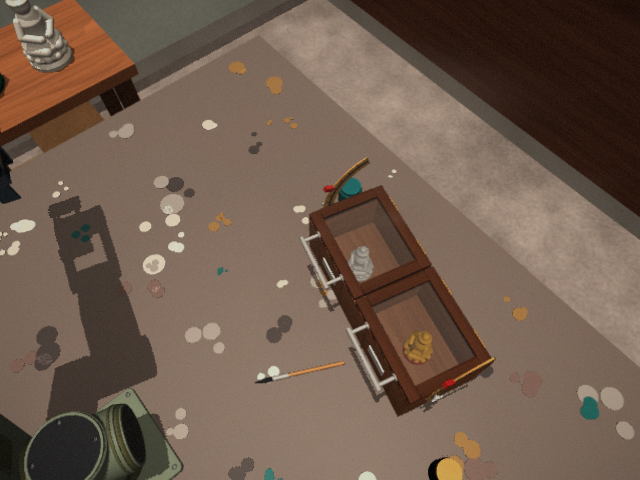

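View pics/top0.png

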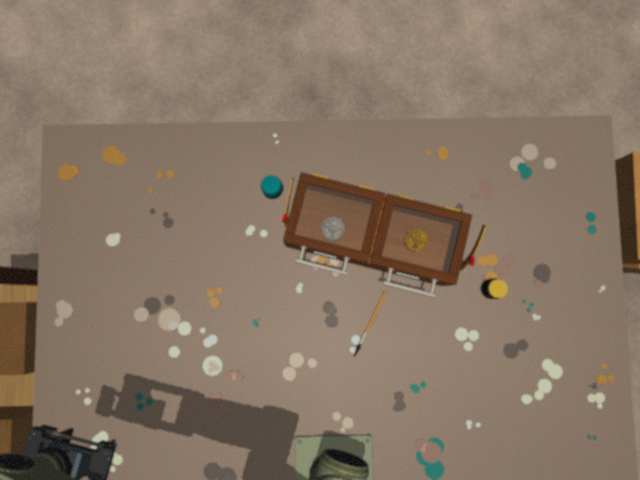

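The gilded figure is in the right bay (top view ~416,240), so I lift the right lid, whose clip is at ~(472,260). Next, enlarged crops for measuring.

```bash
python3 - <<'E'
import cv2
a=cv2.imread("pics/scene0.png")[150:420,295:505]; cv2.imwrite("pics/s1.png",cv2.resize(a[130:,35:],None,fx=4,fy=4,interpolation=2))
b=cv2.imread("pics/top0.png")[165:305,270:510]; cv2.imwrite("pics/t1.png",cv2.resize(b,None,fx=3.33333333,fy=3.333333333,interpolation=2))
E
```

```text
(no output)
```

View pics/s1.png

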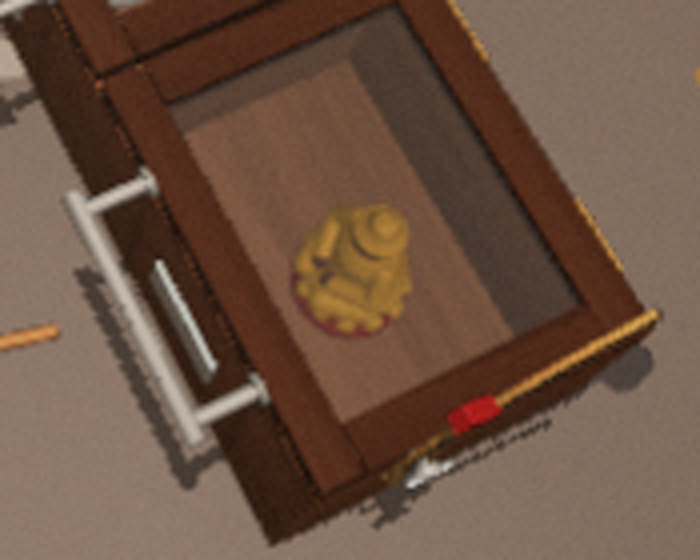

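View pics/t1.png

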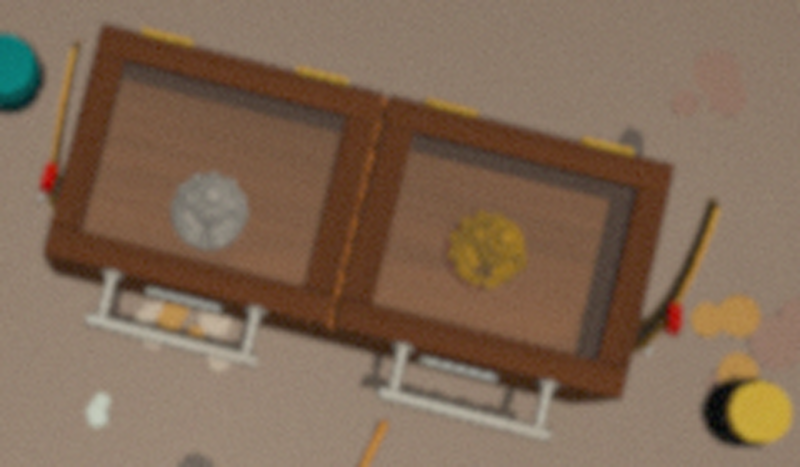

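```bash
cat > h.py <<'E'
import numpy as np, pickle
from scipy.optimize import least_squares
def proj(c,P):
    P=np.atleast_2d(P); q=P@c["view"][:3,:3].T+c["view"][:3,3]
    s=np.c_[q[:,0],-q[:,1]]/-q[:,2:3]; s=s*(1+c["k1"]*(s**2).sum(1,keepdims=True))
    K=c["intrinsics"]; return s*[K[0,0],K[1,1]]+K[:2,2]
def case2w(p,P):
    a=p[2]; R=np.array([[np.cos(a),-np.sin(a),0],[np.sin(a),np.cos(a),0],[0,0,1]])
    return np.atleast_2d(P)@R.T+[p[0],p[1],0]
def clip(th,y,r=.151): # at angle th about hinge
    return [.09-r*np.cos(th),y,.14+r*np.sin(th)]
E
python3 - <<'E'
from h import *
S=pickle.load(open("scene0.pkl","rb"));T=pickle.load(open("top0.pkl","rb"))
s=lambda x,y:(330+x/4-.4,280+y/4-.4); t=lambda x,y:(270+x*.3-.35,165+y*.3-.35)
B=[[-.128,-.111+.065,.147],[-.128,-.111-.065,.147]]; BL=[[-.128,.176,.147],[-.128,.046,.147]]
for L in (.147,.154):
  oS=[s(72,195),s(195,440),s(327,492)]; PS=B[:1]+[B[1]]+[[-.09,-.22,L]]; PS[0:2]=[[B[0][0]+.09-.09,B[0][1],.147],B[1]]
  oT=[t(383,393),t(549,433),t(90,320),t(255,358),t(102,28),t(672,165)]; PT=B+BL+[[.09,.22,L],[.09,-.22,L]]
  # bars lie 128 before origin
  def f(p): return np.r_[(proj(S,case2w(p,PS))-oS).ravel(),(proj(T,case2w(p,PT))-oT).ravel()]
  r=least_squares(f,[.5,-.1,-.2],loss="soft_l1"); print(L,r.x,np.round(f(r.x).reshape(-1,2),1).tolist())
p=r.x
oc=np.array([s(475,413),t(674,318)])
def g(q): return np.r_[(proj(S,case2w(p,clip(*q)))-oc[:1]).ravel(),(proj(T,case2w(p,clip(*q)))-oc[1:]).ravel()]
r=least_squares(g,[.6,-.23]);print("clip",r.x,np.round(g(r.x),2))
J=r.jac;print(np.sqrt(np.diag(np.linalg.inv(J.T@J))))
np.save("case.npy",p); print("bar",case2w(p,[-.128,-.111,.147]))
E
```

```text
0.147 [ 0.63622272 -0.11384978 -0.25429511] [[-1.0, -0.2], [0.7, 0.5], [-2.1, 0.8], [-0.9, -0.8], [1.0, -0.3], [-0.7, -0.1], [1.1, 0.9], [-0.5, -0.9], [0.3, -1.2]]
0.154 [ 0.63590316 -0.11379271 -0.25419129] [[-1.1, -0.2], [0.5, 0.6], [-1.5, 0.2], [-0.9, -0.7], [1.0, -0.1], [-0.7, 0.0], [1.0, 1.0], [-0.7, -1.5], [1.1, -1.5]]
clip [ 0.61218139 -0.2244558 ] [-0.65  0.    0.64 -0.61]
[0.01163878 0.0012994 ]
bar [[ 0.48410382 -0.18903871  0.147     ]]
```

```bash
python3 -m inch '[[[-0.03,-0.035,-0.03],[0,0,0.14],0],[[-0.065,-0.07,-0.05],[0,0,0.28],-0.3],[[-0.1,-0.11,-0.05],[0,0,0.42],-0.42],[[-0.13,-0.15,-0.05],[0,0,0.56],-0.42],[[-0.16,-0.19,-0.05],[0,0,0.7],-0.42],[[-0.19,-0.23,-0.05],[0,0,0.84],-0.42],[[-0.22,-0.27,-0.05],[0,0,0.98],-0.42],[[-0.25,-0.31,-0.05],[0,0,1.1],-0.42]]' 20
cat > st.py <<'E'
from plant import telemetry
from h import *
import sys
s=telemetry.state();p=np.load("case.npy");R=s["tcp_rot"]
print("t",s["t"],"tcp",s["tool_pos"].round(4),"j",s["joints"].round(2),"gap",round(s["finger_gap"],4),"F",s["wrist_force"].round(1))
if len(sys.argv)>3:  # target TCP in case frame, lid-angle tilt
    from scipy.spatial.transform import Rotation as Ro
    tgt=case2w(p,[float(a) for a in sys.argv[1:4]])[0]; th=float(sys.argv[4])
    c=case2w([0,0,p[2]],np.eye(3)).T  # case axes columns
    D=c@Ro.from_euler("y",th).as_matrix()@np.array([[0,1,0],[1,0,0],[0,0,-1]]).T
    print("shift",(R.T@(tgt-s["tool_pos"])).round(4),"turn",Ro.from_matrix(R.T@D).as_rotvec().round(4))
E
python3 st.py -.128 -.111 .25 0
```

```text
t: 0.9
tool_pos: [0.3076, 0.1969, 0.2718]
tcp_rot: [[-0.195, 0.981, 0.0], [0.981, 0.195, 0.0], [-0.0, 0.0, -1.0]]
wrist_force: [2.4, 0.2, -0.5]
finger_gap: 0.03
t 0.9 tcp [0.3076 0.1969 0.2718] j [ 0.54 -0.05  1.88 -0.    1.31  0.34] gap 0.03 F [ 2.4  0.2 -0.5]
shift [-0.413   0.0977  0.0218] turn [ 3.000e-04 -1.000e-04  4.508e-01]
```

```bash
python3 -m inch '[[[-0.04,0.01,0],[0,0,0.1],-0.42],[[-0.085,0.02,0],[0,0,0.2],-0.42],[[-0.13,0.03,0],[0,0,0.3],-0.42],[[-0.175,0.041,0],[0,0,0.4],-0.42],[[-0.22,0.052,0],[0,0,0.45],-0.42],[[-0.265,0.062,0],[0,0,0.45],-0.42],[[-0.31,0.073,0],[0,0,0.45],-0.42],[[-0.355,0.084,0],[0,0,0.45],-0.42]]'
python3 -m inch '[[[-0.04,-0.005,0],[0,0,0],-0.42],[[-0.057,-0.009,0.01],[0,0,0],-0.42],[[-0.058,-0.009,0.02],[0,0,0],-0.42],[[-0.058,-0.009,0.02],[0,0,0],-0.42],[[-0.058,-0.009,0.02],[0,0,0],-0.42],[[-0.058,-0.009,0.02],[0,0,0],-0.42],[[-0.058,-0.009,0.02],[0,0,0],-0.42],[[-0.058,-0.009,0.02],[0,0,0],-0.42]]' >/dev/null
python3 st.py -.128 -.111 .136 0
python3 - <<'E'
from plant import eyes
import cv2,pickle
c=eyes.camera("wrist"); pickle.dump(c,open("w1.pkl","wb")); cv2.imwrite("pics/w1.png",c["img"][:,:,::-1])
from h import *
p=np.load("case.npy")
print(proj(c,case2w(p,[[-.128,-.056,.147],[-.128,-.166,.147],clip(.61,-.2245)])).round(0))
E
```

```text
t: 1.7
tool_pos: [0.461, -0.1342, 0.2716]
tcp_rot: [[0.247, 0.969, -0.0], [0.969, -0.247, 0.001], [0.0, -0.0, -1.0]]
wrist_force: [0.6, 0.8, -0.1]
finger_gap: 0.0263
t 2.5 tcp [ 0.4382 -0.1857  0.2523] j [-0.43  0.14  1.73  0.    1.27 -0.18] gap 0.0264 F [-0.7  0.7  0.3]
shift [0.0081 0.0452 0.1163] turn [0.0008 0.     0.0063]
[[384. 155.]
 [376. 312.]
 [553. 463.]]
```

View pics/w1.png

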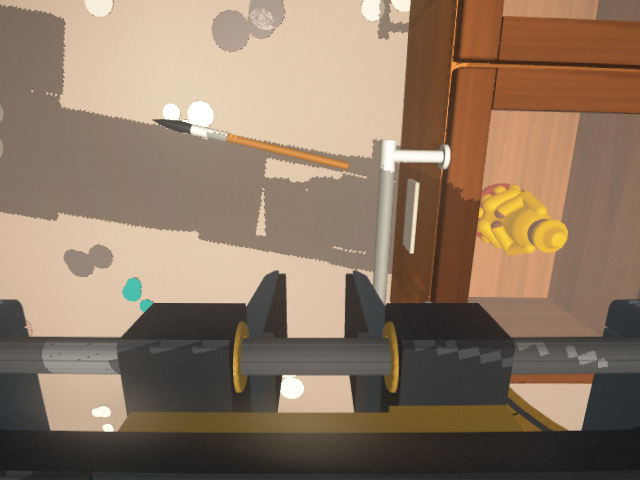

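The wrist view shows the bar at (388,157)–(382,290), about 4 px (3 mm) further in x than predicted. I'll move over it and descend.

```bash
python3 -m inch '[[[0.008,0.03,0],[0,0,0.006],-0.42],[[0.008,0.047,0],[0,0,0.006],-0.42],[[0.008,0.047,0.02],[0,0,0.006],-0.42],[[0.008,0.047,0.045],[0,0,0.006],-0.42],[[0.008,0.047,0.07],[0,0,0.006],-0.42],[[0.008,0.047,0.07],[0,0,0.006],-0.42],[[0.008,0.047,0.07],[0,0,0.006],-0.42],[[0.008,0.047,0.07],[0,0,0.006],-0.42]]' >/dev/null
python3 st.py -.126 -.111 .136 0
python3 - <<'E'
from plant import eyes
import cv2,pickle
c=eyes.camera("wrist"); pickle.dump(c,open("w2.pkl","wb")); cv2.imwrite("pics/w2.png",c["img"][:,:,::-1])
E
```

```text
t 3.35 tcp [ 0.4863 -0.1904  0.1835] j [-0.4   0.26  1.75  0.    1.13 -0.14] gap 0.0265 F [ 0.3  0.  -0.3]
shift [ 0.0008 -0.0006  0.0475] turn [ 0.0029  0.0003 -0.0008]
```

View pics/w2.png

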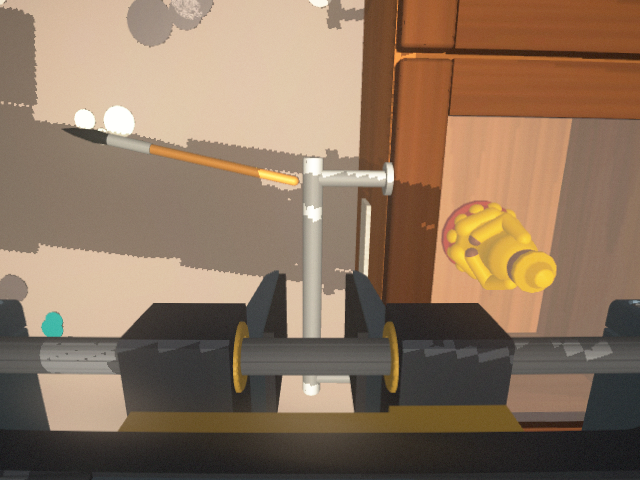

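The bar sits centred between the fingers (u≈312, finger centre ≈316). Descend and grip.

```bash
python3 -m inch '[[[0,-0.001,0.02],[0,0,0],-0.42],[[0,-0.001,0.04],[0,0,0],-0.42],[[0,-0.001,0.047],[0,0,0],-0.42],[[0,-0.001,0.047],[0,0,0],-0.42],[[0,-0.001,0.047],[0,0,0],-0.8],[[0,-0.001,0.047],[0,0,0],-1],[[0,-0.001,0.047],[0,0,0],-1],[[0,-0.001,0.047],[0,0,0],-1]]' 25
python3 st.py -.127 -.111 .136 0
```

```text
t: 4.2
tool_pos: [0.4845, -0.1899, 0.1359]
tcp_rot: [[0.253, 0.968, 0.001], [0.968, -0.253, -0.0], [-0.0, 0.001, -1.0]]
wrist_force: [-2.4, 0.6, 5.7]
finger_gap: 0.0093
t 4.2 tcp [ 0.4845 -0.1899  0.1359] j [-0.4   0.31  1.82  0.    1.02 -0.14] gap 0.0093 F [-2.4  0.6  5.7]
shift [ 0.0008  0.0004 -0.0001] turn [ 0.001   0.0001 -0.0012]
```

```bash
python3 -m inch '[[[0,0,-0.011],[0.05,0,0],-1],[[0,0.0007,-0.022],[0.1,0,0],-1],[[0,0.002,-0.0326],[0.15,0,0],-1],[[0,0.0035,-0.0434],[0.2,0,0],-1],[[0,0.006,-0.054],[0.25,0,0],-1],[[0,0.0086,-0.0646],[0.3,0,0],-1],[[0,0.012,-0.075],[0.35,0,0],-1],[[0,0.0156,-0.0852],[0.4,0,0],-1]]'
python3 - <<'E'
from plant import eyes
import cv2,pickle
for n in("scene","wrist","top"):
    c=eyes.camera(n); pickle.dump(c,open(n+"3.pkl","wb")); cv2.imwrite(f"pics/{n}3.png",c["img"][:,:,::-1])
a=cv2.imread("pics/scene3.png")[250:430,310:520]; a=cv2.resize(a,None,fx=3.8,fy=3.3,interpolation=2); cv2.imwrite("pics/s3.png",a)
E
python3 st.py
```

```text
t: 5.0
tool_pos: [0.4992, -0.1939, 0.2204]
tcp_rot: [[0.253, 0.89, -0.379], [0.968, -0.233, 0.099], [-0.0, -0.392, -0.92]]
wrist_force: [-1.5, -1.7, -0.4]
finger_gap: 0.0093
t 5.15 tcp [ 0.4989 -0.1939  0.2198] j [-0.37  0.48  1.39 -0.04  1.68 -0.11] gap 0.0093 F [-4.7 -0.8  0.2]
```

View pics/s3.png

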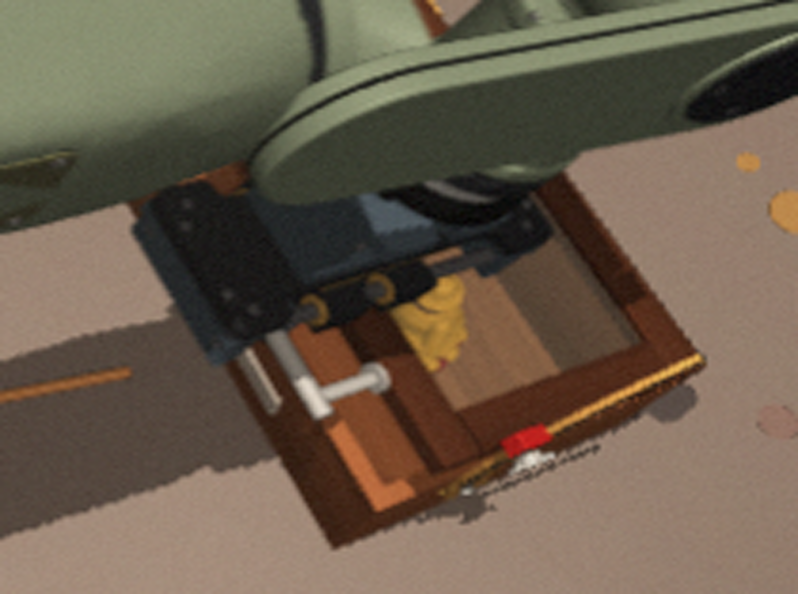

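Lid is rising cleanly; clip at ~(527,440) and wing nut at ~(532,462) of the crop. I go slightly short of the clip, then compare nut and clip directly.

```bash
python3 -m inch '[[[0,0,-0.0055],[0.025,0,0],-1],[[0,0,-0.011],[0.05,0,0],-1],[[0,0.0003,-0.0164],[0.075,0,0],-1],[[0,0.0007,-0.0218],[0.1,0,0],-1],[[0,0.0012,-0.0272],[0.125,0,0],-1],[[0,0.0018,-0.0326],[0.15,0,0],-1],[[0,0.0028,-0.0391],[0.18,0,0],-1],[[0,0.0028,-0.0391],[0.18,0,0],-1]]'
cat > look.py <<'E'
from plant import eyes
import cv2,pickle,sys
k=sys.argv[1]; I=[]
for n,(u,v) in(("scene",(447,383)),("top",(471,258))):
    c=eyes.camera(n); pickle.dump(c,open(n+k+".pkl","wb")); im=c["img"][:,:,::-1].copy(); cv2.imwrite(f"pics/{n}{k}.png",im)
    I.append(cv2.resize(im[v-30:v+30,u-25:u+25],None,fx=8,fy=8,interpolation=2))
cv2.imwrite(f"pics/c{k}.png",cv2.hconcat(I)); cv2.imwrite(f"pics/wr{k}.png",eyes.camera("wrist")["img"][:,:,::-1])
E
python3 look.py 4; python3 st.py
python3 - <<'E'
from plant import telemetry
from h import *
from scipy.optimize import brentq
s=telemetry.state(); g=s["tool_pos"]-.011*s["tcp_rot"][:,2]
print("lid",brentq(lambda t:.218*np.sin(t)+.007*np.cos(t)-(g[2]-.14),0,1.3),"tool tilt",np.arcsin(-s["tcp_rot"][2,1]))
E
```

```text
t: 5.95
tool_pos: [0.5161, -0.1985, 0.2551]
tcp_rot: [[0.252, 0.808, -0.532], [0.968, -0.211, 0.138], [-0.001, -0.55, -0.835]]
wrist_force: [-4.5, -0.7, 2.0]
finger_gap: 0.009
t 6.1 tcp [ 0.516  -0.1985  0.2549] j [-0.36  0.59  1.18 -0.06  1.96 -0.11] gap 0.0091 F [-4.1 -2.   0.9]
lid 0.5734302904772874 tool tilt 0.5802162705600971
```

View pics/c4.png

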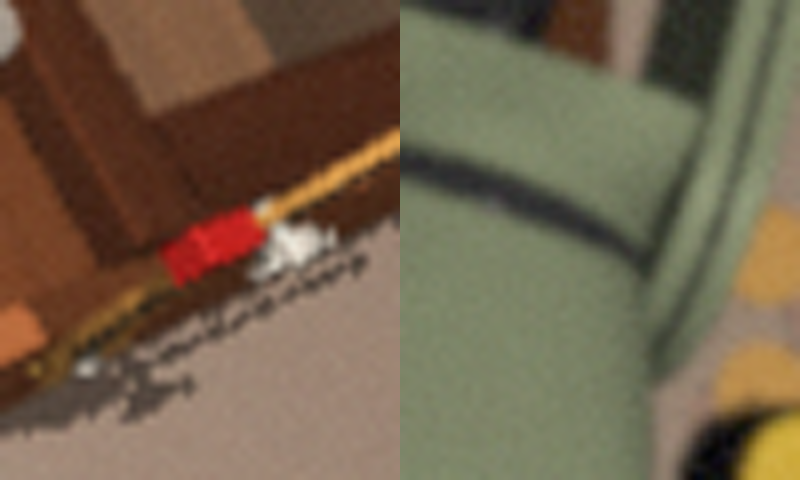

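```bash
cat > fit.py <<'E'
from h import *
S=pickle.load(open("scene0.pkl","rb"));T=pickle.load(open("top0.pkl","rb"))
s=lambda x,y:(330+x/4-.4,280+y/4-.4); t=lambda x,y:(270+x*.3-.35,165+y*.3-.35)
B=[[-.128,-.046,.147],[-.128,-.176,.147]]; BL=[[-.128,.176,.147],[-.128,.046,.147]]
oS=[s(72,195),s(195,440),s(327,492)]; PS=B+[[-.09,-.22,.154]]
oT=[t(383,393),t(549,433),t(90,320),t(255,358),t(102,28),t(672,165)]; PT=B+BL+[[.09,.22,.154],[.09,-.22,.154]]
oc=[s(475,413),t(674,318),(448.3,383)]
G=np.array([[.4845,-.1899,.1469],[.4989+.011*.379,-.1939-.011*.099,.2198+.011*.92],[.516+.011*.532,-.1985-.011*.138,.2549+.011*.835]])
nut=[(449.6,389.6),(458.1,382.2)]
def bar(p,th): return case2w(p,[.09-.218*np.cos(th)+.007*np.sin(th),-.111,.14+.218*np.sin(th)+.007*np.cos(th)])[0]
def f(q):
    p=q[:3]; th,y,ny,a1,a2=q[3:8]; oSc,oTc=q[8:10],q[10:12]; dt=q[12]
    ax=case2w([0,0,p[2]],[1,0,0])[0]
    r=[(proj(S,case2w(p,PS))+oSc-oS).ravel()/1,(proj(T,case2w(p,PT))+oTc-oT).ravel()/1,
       (proj(S,case2w(p,clip(th,y)))[0]+oSc-oc[0])/.5,(proj(S,case2w(p,clip(th,y)))[0]+oSc-oc[2])/.5,(proj(T,case2w(p,clip(th,y)))[0]+oTc-oc[1])/.7,
       (proj(S,case2w(p,clip(a1,ny,.13)))[0]+oSc-nut[0])/1,(proj(S,case2w(p,clip(a2,ny,.13)))[0]+oSc-nut[1])/1,
       oSc/1,oTc/1,[dt/.01,(y+.2265)/.005]]
    for a,g in zip((0,a1,a2),G):
        d=bar(p,a)-g; r.append(np.array([d@ax,d[2]])/.001)
    return np.concatenate(r)
if __name__=="__main__":
    r=least_squares(f,np.r_[np.load("case.npy"),.61,-.2245,-.235,.393,.573,np.zeros(5)],x_scale="jac")
    C=np.sqrt(np.diag(np.linalg.inv(r.jac.T@r.jac)))
    print(np.c_[r.x,C].round(4)); print(f(r.x).round(1)); np.save("fit.npy",r.x)
E
python3 fit.py
```

```text
[[ 6.3620e-01  8.0000e-04]
 [-1.1390e-01  1.6000e-03]
 [-2.5170e-01  4.3000e-03]
 [ 5.9560e-01  7.7000e-03]
 [-2.2470e-01  1.0000e-03]
 [-2.3160e-01  1.5000e-03]
 [ 3.9400e-01  4.6000e-03]
 [ 5.7630e-01  4.7000e-03]
 [ 1.0376e+00  5.8220e-01]
 [-5.5150e-01  7.6330e-01]
 [-2.6610e-01  6.3450e-01]
 [ 4.5640e-01  4.2390e-01]
 [ 0.0000e+00  1.0000e-02]]
[ 0.2 -0.7  2.1 -0.  -0.  -0.4 -1.  -0.4  0.9  0.  -0.8  0.5  0.9  1.4
 -1.  -1.   0.8 -1.4 -0.1  0.1  0.  -0.2  0.3  0.2 -1.6 -0.1 -1.6  2.
  1.  -0.6 -0.3  0.5  0.   0.4  0.   0.1  0.2  0.2  0.4  0.6]
```

View pics/wr4.png

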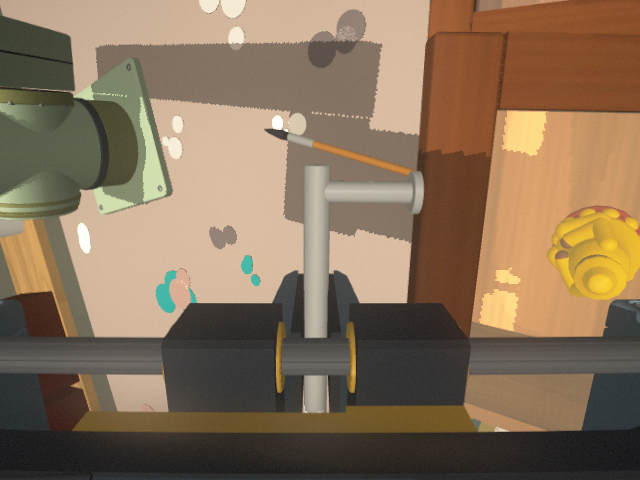

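The wrist view confirms the bar held centrally at (317,300). Next, sub-pixel centroids of the red clip and the white nut at three lid angles, to remove the camera bias.

```bash
cat > cen.py <<'E'
from h import *
def red(c,u,v,w=12):
    im=c["img"].astype(float)[v-w:v+w,u-w:u+w]; m=np.clip(im[...,0]-1.6*np.maximum(im[...,1],im[...,2])-10,0,None)
    m=np.minimum(m,60); yy,xx=np.mgrid[v-w:v+w,u-w:u+w]; return [(m*xx).sum()/m.sum(),(m*yy).sum()/m.sum(),(m>20).sum()]
def white(c,u,v,w=7,th=150):
    im=c["img"].astype(float)[v-w:v+w+1,u-w:u+w+1].min(2); m=np.clip(im-th,0,60); yy,xx=np.mgrid[v-w:v+w+1,u-w:u+w+1]
    return [(m*xx).sum()/m.sum(),(m*yy).sum()/m.sum(),(m>0).sum()]
if __name__=="__main__":
    L=lambda n:pickle.load(open(n+".pkl","rb"))
    for n,u,v in(("scene0",448,383),("scene3",448,383),("scene4",448,383),("top0",472,260)): print(n,np.round(red(L(n),u,v),2))
    for n,u,v in(("scene0",437,397),("scene3",450,389),("scene4",458,383)): print(n,np.round(white(L(n),u,v),2))
    import cv2
    I=[cv2.resize(L(n)["img"][v-18:v+18,u-25:u+25,::-1],None,fx=8,fy=8,interpolation=0) for n,u,v in(("scene0",445,388),("scene3",445,388),("scene4",447,386),("top0",472,258))]
    cv2.imwrite("pics/c5.png",cv2.vconcat([cv2.hconcat(I[:2]),cv2.hconcat(I[2:])]))
E
python3 cen.py
```

```text
scene0 [447.72 382.37  87.  ]
scene3 [447.66 382.15  89.  ]
scene4 [447.6  382.63  82.  ]
top0 [471.63 259.83  39.  ]
scene0 [436.39 397.93  19.  ]
scene3 [449.79 388.84  22.  ]
scene4 [458.14 383.31  24.  ]
```

View pics/c5.png

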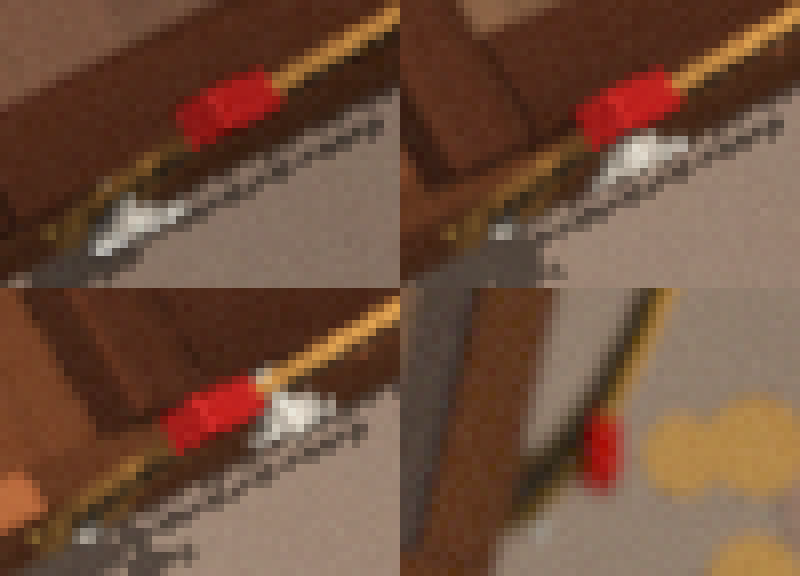

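```bash
sed -i 's/^oc=.*/oc=[(448.1,383.0),(472.0,260.1),(448.1,383.0)]/; s/^nut=.*/nut=[(449.8,388.9),(458.1,383.3),(436.4,397.9)]/; s#^       oSc/1,#       (proj(S,case2w(p,clip(0,ny,.13)))[0]+oSc-nut[2])/1,oSc/1,#' fit.py; python3 fit.py
```

```text
[[ 6.363e-01  8.000e-04]
 [-1.139e-01  1.600e-03]
 [-2.519e-01  4.300e-03]
 [ 5.944e-01  7.300e-03]
 [-2.248e-01  1.000e-03]
 [-2.321e-01  1.300e-03]
 [ 3.947e-01  4.600e-03]
 [ 5.758e-01  4.700e-03]
 [ 9.373e-01  5.753e-01]
 [-5.192e-01  7.598e-01]
 [-2.149e-01  6.339e-01]
 [ 4.582e-01  4.234e-01]
 [ 0.000e+00  1.000e-02]]
[ 0.1 -0.7  1.9 -0.  -0.1 -0.4 -1.  -0.4  0.9  0.1 -0.8  0.5  1.   1.4
 -1.  -1.   0.9 -1.4  0.  -0.   0.  -0.   0.1  0.2 -1.7  0.8 -1.6  1.2
  0.4 -0.3  0.9 -0.5 -0.2  0.5  0.   0.3  0.   0.1  0.2  0.4  0.3  0.5]
```

Camera estimates of the clip range 0.58–0.61 rad. There is plenty of time (6 of 35 s), so I'll lower the lid, release it and take a close side look with the wrist camera.

```bash
python3 -m inch '[[[0,0.001,0.0174],[-0.08,0,0],-1],[[0,0.0034,0.0347],[-0.16,0,0],-1],[[0,0.0072,0.0517],[-0.24,0,0],-1],[[0,0.0124,0.0684],[-0.32,0,0],-1],[[0,0.0188,0.0846],[-0.4,0,0],-1],[[0,0.0264,0.1002],[-0.48,0,0],-1],[[0,0.0331,0.1115],[-0.54,0,0],-1],[[0,0.0379,0.1188],[-0.58,0,0],-1]]'
python3 -m inch '[[[0,0,0],[0,0,0],-1],[[0,0,0],[0,0,0],-0.42],[[0,0,0],[0,0,0],-0.42],[[0,0,0],[0,0,0],-0.42],[[0,0,-0.03],[0,0,0],-0.42],[[0,0,-0.07],[0,0,0],-0.42],[[0,0,-0.115],[0,0,0],-0.42],[[0,0,-0.155],[0,0,0],-0.42]]'
python3 - <<'E'
from h import *
from scipy.spatial.transform import Rotation as Ro
from plant import telemetry
w=pickle.load(open("w1.pkl","rb")); R=np.array([[.247,.969,0],[.969,-.247,0],[0,0,-1]])
V=w["view"]; C=-V[:3,:3].T@V[:3,3]; print("cam in tool",(R.T@(C-[.4382,-.1857,.2523])).round(3)); M=R.T@V[:3,:3].T; print(M.round(2),w["intrinsics"][0,0])
ct=R.T@(C-[.4382,-.1857,.2523])
s=telemetry.state();p=np.load("fit.npy")[:3]
for ph in (-.5,.5):
    Rn=s["tcp_rot"]@Ro.from_rotvec([0,ph,0]).as_matrix(); print(ph,"z",Rn[:,2].round(2))
    for dist in(.2,):
        # camera ray to image (320,150)
        d=M@np.array([0,(246-150)/w["intrinsics"][0,0],-1]); d=Rn@d; X=case2w(p,clip(.6-.25,-.225,.14))[0]
        tcp=X-dist*d-Rn@ct; print(dist,"tcp",tcp.round(3),"shift",(s["tcp_rot"].T@(tcp-s["tool_pos"])).round(3))
T=pickle.load(open("top0.pkl","rb"))
print("jar",least_squares(lambda q:proj(T,[q[0],q[1],.066])[0]-[498,289],[.4,-.35]).x, s["tool_pos"])
E
```

```text
t: 6.9
tool_pos: [0.4846, -0.19, 0.1351]
tcp_rot: [[0.253, 0.968, 0.006], [0.968, -0.253, -0.002], [-0.0, 0.006, -1.0]]
wrist_force: [-9.1, 2.3, 37.6]
finger_gap: 0.0092
t: 7.7
tool_pos: [0.4847, -0.1897, 0.2919]
tcp_rot: [[0.252, 0.968, 0.001], [0.968, -0.252, -0.0], [0.0, 0.001, -1.0]]
wrist_force: [0.1, -0.4, 0.7]
finger_gap: 0.0262
cam in tool [ 0.077  0.001 -0.162]
[[ 0.    0.96  0.27]
 [ 1.   -0.   -0.  ]
 [-0.    0.27 -0.96]] 404.3966379980843
-0.5 z [-0.12 -0.46 -0.88]
0.2 tcp [ 0.529 -0.359  0.259] shift [-0.153  0.086  0.033]
0.5 z [ 0.12  0.46 -0.88]
0.2 tcp [ 0.519 -0.4    0.194] shift [-0.195  0.086  0.098]
jar [ 0.47926904 -0.43393835] [ 0.48474211 -0.18969934  0.29188499]
```

```bash
python3 - <<'E'
from h import *
from scipy.spatial.transform import Rotation as Ro
from plant import telemetry
M=np.array([[0,.963,.27],[1,0,0],[0,.27,-.963]]); ct=np.array([.077,.001,-.162])
s=telemetry.state();p=np.load("fit.npy")[:3]; X=case2w(p,clip(.35,-.225,.14))[0]
for ph in(.7,.9):
  for dist in(.22,.28):
    Rn=s["tcp_rot"]@Ro.from_rotvec([0,ph,0]).as_matrix(); d=Rn@M@np.array([0,(246-160)/404.4,-1])
    tcp=X-dist*d-Rn@ct; print(ph,dist,"tcp",tcp.round(3),"shift",(s["tcp_rot"].T@(tcp-s["tool_pos"])).round(3))
E
```

```text
0.7 0.22 tcp [ 0.517 -0.407  0.195] shift [-0.202  0.086  0.097]
0.7 0.28 tcp [ 0.508 -0.442  0.245] shift [-0.238  0.086  0.047]
0.9 0.22 tcp [ 0.517 -0.406  0.178] shift [-0.201  0.086  0.114]
0.9 0.28 tcp [ 0.505 -0.45   0.219] shift [-0.247  0.086  0.073]
```

```bash
python3 -m inch '[[[-0.045,0,0],[0,0.05,0],-0.42],[[-0.09,0,0],[0,0.15,0],-0.42],[[-0.135,0.01,0],[0,0.25,0],-0.42],[[-0.18,0.035,0.01],[0,0.38,0],-0.42],[[-0.215,0.06,0.03],[0,0.5,0],-0.42],[[-0.238,0.086,0.045],[0,0.63,0],-0.42],[[-0.238,0.086,0.047],[0,0.7,0],-0.42],[[-0.238,0.086,0.047],[0,0.7,0],-0.42]]'
python3 - <<'E'
from plant import eyes
import cv2,pickle
from h import *
c=eyes.camera("wrist"); pickle.dump(c,open("w6.pkl","wb")); p=np.load("fit.npy")[:3]
u=proj(c,case2w(p,[clip(.35,-.225,.14),clip(.6,-.2248),clip(0,-.232,.13)])).round(0); print(u)
a=c["img"][:,:,::-1].copy(); cv2.imwrite("pics/w6.png",a)
x,y=np.clip(u[0].astype(int),[133,100],[640-133,380]); print(x-133,y-100); cv2.imwrite("pics/w6c.png",cv2.resize(a[y-100:y+100,x-133:x+133],None,fx=3,fy=3,interpolation=2))
E
```

```text
t: 8.5
tool_pos: [0.5067, -0.4441, 0.2367]
tcp_rot: [[0.199, 0.967, 0.16], [0.735, -0.255, 0.628], [0.649, -0.007, -0.761]]
wrist_force: [-0.4, 0.9, 0.6]
finger_gap: 0.0261
[[316. 150.]
 [327. 110.]
 [318. 196.]]
183 50
```

View pics/w6c.png

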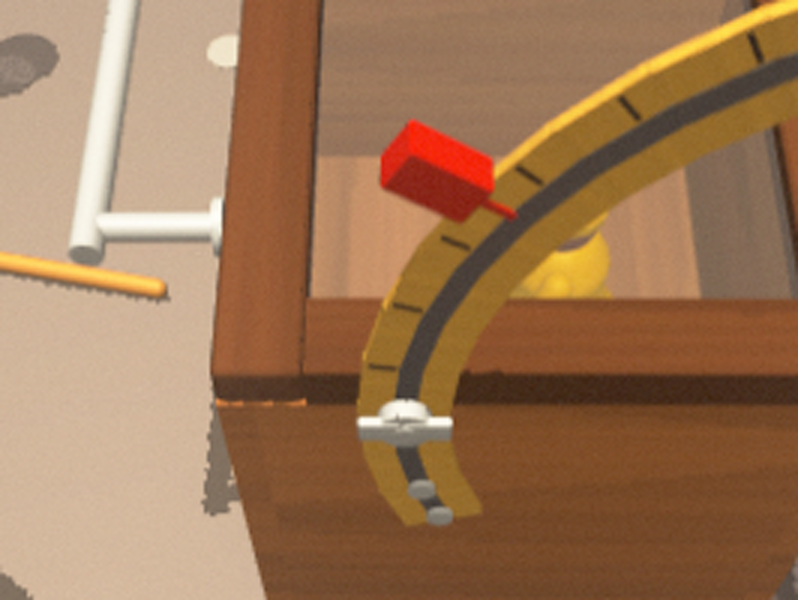

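The view is close and clear: ticks at (382,367) 10°, (407,307) 20°, (455,243) 30°, (530,175) 40°, (628,107) 50°, (756,47) 60°. The clip's red pointer runs (485,206)–(515,215), and its box centre is ≈(438,171).

```bash
python3 - <<'E'
from h import *
c=pickle.load(open("w6.pkl","rb")); p0=np.load("fit.npy")[:3]
im=lambda x,y:np.array([183+x/3-.33,50+y/3-.33])
tk=np.array([im(*q) for q in((382,367),(407,307),(455,243),(530,175),(628,107),(756,47))]); A=np.radians([10,20,30,40,50,60])
from scipy.spatial.transform import Rotation as Ro
def P(q,pts):
    p=p0+q[:3]; return proj(c,case2w(p,np.array(pts)+[0,0,q[3]]))
def f(q): return np.r_[(P(q,[clip(a,-.2265,q[4]) for a in A])-tk).ravel()/.5, q[:3]/[.003,.003,.02], q[3]/.003,(q[4]-.136)/.003]
r=least_squares(f,[0,0,0,0,.136]); q=r.x; print(q.round(4)); print((f(q)[:12]*.5).round(2))
for y in(-.2265,-.2285):
  for x in((500,211),(513,215),(490,207)):
    o=im(*x); s=least_squares(lambda z:P(q,[clip(z[0],y,z[1])])[0]-o,[.6,.14]).x; print("pointer",y,s.round(4),np.degrees(s[0]).round(2))
o=im(438,171)
for y in(-.2245,-.2265): s=least_squares(lambda z:P(q,[clip(z[0],y,z[1])])[0]-o,[.6,.15]).x; print("clip box",y,s.round(4))
s=least_squares(lambda z:P(q,[clip(z[0],z[1],.151)])[0]-o,[.6,-.225]).x; print("clip box r=.151",s.round(4))
E
```

```text
[ 0.0002 -0.0003 -0.0069  0.0004  0.1369]
[-0.05  0.06  0.09  0.14  0.11 -0.17 -0.35 -0.11  0.48  0.22 -0.27 -0.13]
pointer -0.2265 [0.6167 0.1346] 35.33
pointer -0.2265 [0.6214 0.1317] 35.61
pointer -0.2265 [0.6147 0.137 ] 35.22
pointer -0.2285 [0.629  0.1361] 36.04
pointer -0.2285 [0.6339 0.1332] 36.32
pointer -0.2285 [0.6269 0.1384] 35.92
clip box -0.2245 [0.6169 0.1503]
clip box -0.2265 [0.6278 0.1515]
clip box r=.151 [ 0.6232 -0.2256]
```

Two readings agree: pointer ≈0.617, clip box ≈0.62. Target lid angle is 0.617 rad. Returning to the bar.

```bash
python3 st.py -.127 -.111 .285 0
```

```text
t 8.55 tcp [ 0.5073 -0.4428  0.2402] j [-0.97  0.71  1.04  0.53  1.86 -0.69] gap 0.0266 F [0.9 0.3 0.2]
shift [ 0.2117 -0.0859  0.1207] turn [-0.0022 -0.702  -0.0031]
```

```bash
python3 -m inch '[[[0.03,-0.014,0.0],[0,-0.1,0],-0.42],[[0.065,-0.03,0.02],[0,-0.2,0],-0.42],[[0.1,-0.045,0.04],[0,-0.32,0],-0.42],[[0.135,-0.06,0.065],[0,-0.45,0],-0.42],[[0.17,-0.073,0.09],[0,-0.58,0],-0.42],[[0.2,-0.083,0.11],[0,-0.7,0],-0.42],[[0.2117,-0.0859,0.1207],[0,-0.702,0],-0.42],[[0.2117,-0.0859,0.1207],[0,-0.702,0],-0.42]]'
python3 st.py -.127 -.111 .136 0
```

```text
t: 9.35
tool_pos: [0.4847, -0.1835, 0.2909]
tcp_rot: [[0.245, 0.97, 0.007], [0.97, -0.245, -0.004], [-0.003, 0.008, -1.0]]
wrist_force: [0.6, -0.1, 0.2]
finger_gap: 0.0262
t 9.35 tcp [ 0.4847 -0.1835  0.2909] j [-0.38  0.19  1.57 -0.    1.37 -0.14] gap 0.0262 F [ 0.6 -0.1  0.2]
shift [-0.0051  0.0006  0.155 ] turn [0.0075 0.0027 0.0071]
```

```bash
python3 -m inch '[[[-0.005,0,0.035],[0,0,0.004],-0.42],[[-0.005,0,0.07],[0,0,0.004],-0.42],[[-0.005,0,0.09],[0,0,0.004],-0.42],[[-0.005,0,0.09],[0,0,0.004],-0.42],[[-0.005,0,0.09],[0,0,0.004],-0.42],[[-0.005,0,0.09],[0,0,0.004],-0.42],[[-0.005,0,0.09],[0,0,0.004],-0.42],[[-0.005,0,0.09],[0,0,0.004],-0.42]]' >/dev/null
python3 st.py -.127 -.111 .136 0
```

```text
t 10.15 tcp [ 0.4841 -0.1935  0.1981] j [-0.4   0.25  1.73 -0.    1.16 -0.14] gap 0.0263 F [-0.2 -0.4  0.8]
shift [ 0.0045 -0.0002  0.0621] turn [ 0.0022  0.0023 -0.0049]
```

```bash
python3 -m inch '[[[0.0045,0,0.025],[0.002,0.002,-0.004],-0.42],[[0.0045,0,0.05],[0.002,0.002,-0.004],-0.42],[[0.0045,0,0.0615],[0.002,0.002,-0.004],-0.42],[[0.0045,0,0.0615],[0.002,0.002,-0.004],-0.42],[[0.0045,0,0.0615],[0.002,0.002,-0.004],-0.8],[[0.0045,0,0.0615],[0.002,0.002,-0.004],-1],[[0.0045,0,0.0615],[0.002,0.002,-0.004],-1],[[0.0045,0,0.0615],[0.002,0.002,-0.004],-1]]' 30
python3 -m inch '[[[0,0,-0.011],[0.05,0,0],-1],[[0,0.0007,-0.022],[0.1,0,0],-1],[[0,0.002,-0.0326],[0.15,0,0],-1],[[0,0.0035,-0.0434],[0.2,0,0],-1],[[0,0.006,-0.054],[0.25,0,0],-1],[[0,0.0086,-0.0646],[0.3,0,0],-1],[[0,0.012,-0.075],[0.35,0,0],-1],[[0,0.0156,-0.0852],[0.4,0,0],-1]]'
python3 -m inch '[[[0,0,-0.0055],[0.025,0,0],-1],[[0,0,-0.011],[0.05,0,0],-1],[[0,0.0003,-0.0164],[0.075,0,0],-1],[[0,0.0007,-0.0218],[0.1,0,0],-1],[[0,0.0012,-0.0272],[0.125,0,0],-1],[[0,0.0018,-0.0326],[0.15,0,0],-1],[[0,0.0028,-0.0391],[0.18,0,0],-1],[[0,0.0028,-0.0391],[0.18,0,0],-1]]'
cat > lid.py <<'E'
from plant import telemetry
from h import *
from scipy.optimize import brentq
s=telemetry.state(); g=s["tool_pos"]-.011*s["tcp_rot"][:,2]
p=np.load("fit.npy"); ax=case2w([0,0,p[2]],[1,0,0])[0]
d=(g-case2w(p,[.09,0,0])[0])@ax
print("lid z",brentq(lambda t:.218*np.sin(t)+.007*np.cos(t)-(g[2]-.14),0,1.3),"lid atan",np.arctan2(g[2]-.14,-d)-np.arctan2(.007,.218),"r",np.hypot(g[2]-.14,d),"tilt",np.arcsin(-s["tcp_rot"][2,1]),s["t"],s["wrist_force"].round(1),np.abs(s["joint_vel"]).max().round(4))
E
python3 lid.py
```

```text
t: 10.95
tool_pos: [0.4847, -0.1892, 0.1366]
tcp_rot: [[0.253, 0.968, -0.001], [0.968, -0.253, 0.0], [-0.0, -0.001, -1.0]]
wrist_force: [-2.5, 0.4, 5.6]
finger_gap: 0.0087
t: 11.75
tool_pos: [0.4997, -0.1932, 0.2211]
tcp_rot: [[0.253, 0.889, -0.381], [0.968, -0.232, 0.099], [-0.001, -0.394, -0.919]]
wrist_force: [-1.8, -0.3, -0.8]
finger_gap: 0.0092
t: 12.55
tool_pos: [0.5167, -0.1978, 0.2558]
tcp_rot: [[0.253, 0.806, -0.535], [0.968, -0.211, 0.139], [-0.001, -0.552, -0.834]]
wrist_force: [-5.7, -0.0, 1.2]
finger_gap: 0.0094
lid z 0.5780791332483999 lid atan 0.5780335139251898 r 0.21812658859216896 tilt 0.5852012440511853 12.55 [-5.7 -0.   1.2] 0.0409
```

```bash
python3 -m inch '[[[0,0,-0.003],[0.013,0,0],-1],[[0,0,-0.006],[0.027,0,0],-1],[[0,0,-0.0088],[0.04,0,0],-1],[[0,0,-0.0088],[0.04,0,0],-1],[[0,0,-0.0088],[0.04,0,0],-1],[[0,0,-0.0088],[0.04,0,0],-1],[[0,0,-0.0088],[0.04,0,0],-1],[[0,0,-0.0088],[0.04,0,0],-1]]' >/dev/null
python3 lid.py; python3 look.py 7
python3 - <<'E'
import cv2
a=cv2.imread("pics/scene7.png")[250:430,310:520]; b=cv2.resize(a,None,fx=2.1,fy=2.1,interpolation=2)
c=cv2.imread("pics/c7.png")[:,:400]; c=cv2.resize(c,(315,378)); cv2.imwrite("pics/f7.png",cv2.hconcat([b,c]))
E
python3 lid.py
```

```text
lid z 0.61912444546026 lid atan 0.6190588562330506 r 0.21813112912550248 tilt 0.6233308259793005 13.35 [-4.8 -2.1  1.9] 0.0029
lid z 0.6190871307722893 lid atan 0.6190324877862177 r 0.21812799704482025 tilt 0.6233262323328711 13.5 [-5.5 -2.5  2.1] 0.0011
```

View pics/f7.png

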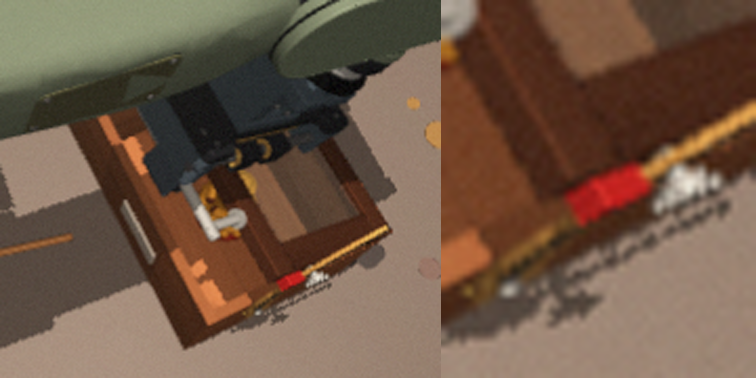

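The lid is up with the bar still in the jaws. The nut at (685,182) is beside the clip at (610,192), and the clip has not moved. Handing in.

```bash
python3 -c "
from plant import env; print(env.close_job())"; python3 lid.py
```

```text
the job is handed in; nothing more can be done
None
the job is handed in; nothing more can be done
```

The right-hand lid, over the gilded figure, is raised to its red clip. The gripper was holding it there by the lift bar when I handed the job in at about 13.5 s.

- **Where the clip is set:** The first camera fits disagreed, giving 0.594 to 0.612 rad. So I raised the lid to about 0.57, lowered it again, let go and took a close side view with the wrist camera. Against the 10° marks, the clip's pointer reads about 0.617 rad and its body about 0.617–0.623, depending on how far out from the case the clip is assumed to sit. The scene-camera fits of 0.594 are outside that range, and I trusted the closer view.
- **Where the lid is:** From the arm's pose the lid is at 0.619 rad, or about 0.616 after correcting for the bar's height in the grip. The arm was nearly still, under 0.003 rad/s at every joint, with 30 N of grip and about 6 N at the wrist. The highest wrist force I saw was about 38 N, when the lid was first lowered.
- **Last picture:** The wing nut is beside the clip, and the clip has not moved. The picture is coarse, and the nut looks slightly past the clip, which I put down to the nut standing further out. The white figure's lid was never touched. The left lid, jars and most of the brush were outside that last view, so I did not check them again.
- **After hand-in:** The robot gives no reading once the job is handed in, so I could not confirm that it stayed there for the final second.

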